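Angle the vial rack past the post into the reader bay

TASK

Slide the long vial rack into the bay of the rack reader by pushing it with the fingertips, first one end, then the other: turn it so that its left end slips in behind the post, then swing its right end in, until the whole rack lies between the two cheeks, flat against the reader's front face. Only push it along the bench, never take it between the fingers, lift it or tip it. Leave the bottles and other things around it where they stand, and finish with the hand clear.

Things in the scene. Friction and masses are not known exactly. Their poses are not given: they have to be found in the camera images.
- rack: long vial rack, about 0.45 kg: an aluminium bar 260 mm long, 40 wide, 30 tall with a row of ten capped vials fixed in it, their tops 45 mm above the bench. Origin: centre of its underside; y axis along its length, the +y end being the one to the robot's left, which goes behind the post first; x axis across it, away from the robot
- rack_lead (a point): centre of the rack's left (+y) end face, 15 mm above its underside: 130 mm along +y from the rack's origin
- rack_trail (a point): centre of the rack's right (-y) end face, 15 mm above its underside: 130 mm along -y from the rack's origin
- bay: fixed rack reader: a low white box 360 mm wide, 110 deep, 50 tall, and two aluminium cheeks 12 mm thick, 25 tall, standing out 60 mm from its front face towards the robot. The bay is the 300 mm between them, open in front. Origin: bench level, middle of the front face; x into the box, y along the face to the robot's left: the bay is y -150..150, x -60..0 mm; a rack fully home has its origin at x -20 mm
- post: steel stub post fixed upright in the bench in front of the left part of the bay, 24 mm diameter, 50 mm tall; origin at the centre of its foot; axes parallel to the bay's. The gap between it and the reader's front face is 86 to 92 mm, too small for the rack to pass in front of a cheek without being angled.
- amber: bystander, to be left alone: brown glass bottle, 66 mm across, 160 mm tall, standing on the bench; origin at the centre of its underside
- jar: bystander, to be left alone: squat white jar, 60 mm across, 75 mm tall, standing on the bench; origin at the centre of its underside
- beaker: bystander, to be left alone: glass beaker, 60 mm across, 55 mm tall, standing on the bench; origin at the centre of its underside
- wash: bystander, to be left alone: white plastic bottle with a cap, 64 mm across, 150 mm tall, standing on the bench; origin at the centre of its underside
- tipbox: bystander, to be left alone: box of pipette tips, 80 x 110 mm, 50 mm tall, standing on the bench; origin at the centre of its underside
- weight: bystander, to be left alone: brass balance weight, 28 mm across, 42 mm tall, standing on the bench; origin at the centre of its underside

How it is judged:
On the way:
1. the rack's left end is behind the post while the rack is still at an angle to the reader (x of rack_lead in the frame of post above 0.02 m and y of rack_lead in the frame of post above 0 m and angle between the y axis of rack and the y axis of bay, either way round above 0.1 rad), for 0.1 s.
At the end, for the whole second after the job is handed in: the rack lies flat on the bench and at rest between the cheeks, its middle within 8 mm of touching the reader's front face and parallel to it within 0.06 rad (x of rack in the frame of bay between -0.028 and -0.012 m and y of rack in the frame of bay between -0.028 and 0.028 m and angle between the y axis of rack and the y axis of bay, either way round below 0.06 rad and height (world z) of rack below 0.006 m and angle between rack's own z axis and vertical below 0.05 rad and linear speed of rack below 0.01 m/s and angular speed of rack below 0.05 rad/s).
It fails at once if the rack is lifted, carried or tipped (height (world z) of rack above 0.012 m or angle between rack's own z axis and vertical above 0.2 rad).
It fails at once if the rack is taken between the fingers: the grasp point lies inside it (x of the grasp point in the frame of rack between -0.015 and 0.015 m and y of the grasp point in the frame of rack between -0.12 and 0.12 m and z of the grasp point in the frame of rack below 0.058 m).
It fails at once if a bystander is moved by more than 30 mm or knocked over (distance of any of amber, jar, beaker, wash, tipbox, weight from where it was at the start of the episode above 0.03 m).
It also fails if it takes over 64 s, if anything falls off the work surface, if the arm or the gripper's body presses on something with over 40 N, if the wrist force passes 120 N, or if a joint passes its speed limit or range.

ROBOT

A 6-joint arm with a two-finger parallel gripper is mounted at the origin on the work surface. World frame = base frame: x ahead of the robot, y to its left, z up, the work surface at z = 0. Lengths are in m, angles in rad, forces in N, time in s.
With the tool pointing down it reaches from about 0.225 to 0.875 m from the base axis. Payload 3.4 kg.
Tool frame: the origin (TCP) lies at the very end of the fingers, on their centre line; the grasp point (between the pads) lies behind it (manip.tcp_to_grasp is the z of the grasp point in the tool frame, in m); z points along the fingers, y is the direction in which the jaws open and shut (so a half turn about z gives the same grasp; the last joint's range is limited). The gripper opens to 85 mm and grips with 20 to 120 N. Pads are 22 mm wide; open, the fingers measure 114 mm over their backs; the gripper's body (76 mm by 85 mm) begins 54 mm behind the grasp point. The pads swing forward as they close: fully open they stand 13 mm farther back than shut.
Start: joints at [1.11, 0.276, 1.505, -0, 1.361, -0.121], TCP at [0.192, 0.542, 0.231] pointing down, gripper open.
Joint ranges: [-2.89, 2.89], [-0.75, 2.08], [0.22, 2.7], [-1.18, 4.32], [0.11, 2.71], [-2.7, 2.7]. Speed limits (rad/s): [2.57, 2.57, 3.14, 3.14, 3.14, 3.14].

INTERFACE

Orientations are given as a unit quaternion [w, x, y, z].
In Python, from rig import manip, eyes gives the robot as it stands.
- The arm moves only by the tool servo_tool, never from a script. Its argument "increments" is a list of rows, each an object with "slide": the shift along the tool's x, y, z in m, a list of three; "spin": the turn about the tool's z in degrees. A call has 1 to 8 rows; each row shifts and turns the commanded pose from where the row before left it, along the tool's axes as they then stand; what a row does not reach is not made up. A row lasts 1/10 s, in which the tool goes at most 50 mm and 8.59 degrees, less where a joint would pass 70% of its speed; a pose out of reach is approached as far as the arm can. A call is refused whole if a number of a shift passes 0.05 or a number of a turn 8.59, either way. A call with a gripper value outside its range is refused whole. "hand" is the opening, from 0 (shut) to 1 (fully open), set as the call begins (left out, the last holds). The fingers move at their own pace and stop on an object; "newtons" is the grip in N (left out, the last holds). Time passes only in rows, so rows that do not move let the fingers close. It gives the time, the measured TCP pose, the force and the opening at its end, in the units of the state.
- manip.get_state(): the state, without advancing time (a new reading comes with each control period).
- eyes.get_image(name): name is "scene" or "top" or "wrist"; returns the picture (400x640x3 uint8, blue, green, red); there is no depth.
- eyes.calibration(name): a dict with "fx", "fy", "cx", "cy" (pixels), "rvec" (rotation vector, rad) and "tvec" (3), from world to camera coordinates, as OpenCV has them; the wrist camera has in their place "hand_eye" (4x4, takes a point from camera to tool coordinates, whose origin is the TCP and whose axes are the flange's). Camera axes: x right, y down, z forward; pixel columns grow to the right and rows downward; lengths in m; the calibration is good to about 2 mm. A picture is of the moment at which its call begins: read the wrist's pose just before it. calibration takes no time and is no camera call.
- manip.sign_off(): hands the job in, once; it reports no verdict.
The state is a dict: "clock": time; "qpos": joint angles; "qd": joint speeds; "effort": joint torques, N m; "position": TCP position; "ee_rot": TCP orientation; "contact_force": force on the tool from outside, world axes, zero at the start; "moment": the same for the moment, N m; "width": finger opening in m.
Only numpy, scipy, OpenCV 4.12 (cv2) and the standard library are available. Lean on these libraries where they do the work, as an engineer would, in place of code of your own. Each camera call takes 0.05 s, during which the arm holds its last target.

## Working session

There is one attempt and no reset: what is moved stays moved. The work goes in short steps, Python scripts to look and compute and a tool call to move; the robot and the scene stay as the last step left them, time stands still between calls to the robot, and variables do not carry over. Pictures are saved under pics/ and viewed, and the job is handed in when it is done.

Besides the shell and the picture viewer there is one more tool, called after "Call:" as a command line: name --argument value ..., lists and objects as JSON in quotes. servo_tool: Moves the arm, as the interface text tells. Its arguments: {"type":"object","properties":{"increments":{"type":"array","items":{"type":"object","properties":{"slide":{"type":"array","items":{"type":"number"}},"spin":{"type":"number"}}}},"hand":{"type":"number"},"newtons":{"type":"number"}},"required":["increments"]}

```bash
ls; mkdir -p pics; python3 - <<'E'
from rig import manip, eyes
import cv2
print(manip.get_state(), manip.tcp_to_grasp)
for n in ("scene","top"):
    cv2.imwrite(f"pics/{n}0.png",eyes.get_image(n)); print(n,eyes.calibration(n))
print(eyes.calibration("wrist"))
E
```

```text
pics
{'clock': 0.0, 'qpos': array([ 1.10999872e+00,  2.76564976e-01,  1.50616268e+00,  4.48318263e-06,
        1.36070619e+00, -1.21009907e-01]), 'qd': array([ 9.85636710e-04,  4.57780824e-04, -8.28823598e-04,  1.54873321e-04,
        9.18704586e-05,  4.03412521e-04]), 'effort': array([-1.33831240e-03, -4.16797221e+01, -2.45798028e+01, -1.42326039e-04,
        1.14971772e-02, -7.57982860e-06]), 'position': array([0.1914032 , 0.5416265 , 0.23044507]), 'ee_rot': array([-2.66143864e-04,  1.69078119e-01,  9.85602223e-01, -8.81290086e-04]), 'contact_force': array([-1.01774115,  0.2357944 , -0.74519538]), 'moment': array([-0.04264969,  0.00369907,  0.05810828]), 'width': 0.08510660306879314} -0.0187
scene {'fx': 407.9315926317815, 'fy': 407.9315926317815, 'cx': 317.94598370137817, 'cy': 196.4488245803923, 'rvec': array([ 1.38986707,  1.88428707, -1.00336713]), 'tvec': array([ 0.13937629, -0.26368191,  1.46891592])}
top {'fx': 402.6212894531833, 'fy': 402.6212894531833, 'cx': 326.21591813026, 'cy': 198.5790355895778, 'rvec': array([ 2.1778316 , -2.16136438,  0.17113098]), 'tvec': array([4.22320557e-04, 5.81401379e-01, 8.86027056e-01])}
{'fx': 330.7992166226355, 'fy': 330.7992166226355, 'cx': 317.2055410750788, 'cy': 195.9230162660749, 'hand_eye': array([[ 2.72469161e-04, -9.44277949e-01, -3.29149024e-01,
         8.38781131e-02],
       [ 9.99999940e-01,  3.27908696e-04, -1.12920906e-04,
        -8.62750371e-04],
       [ 2.14559549e-04, -3.29148974e-01,  9.44277982e-01,
        -1.43223515e-01],
       [ 0.00000000e+00,  0.00000000e+00,  0.00000000e+00,
         1.00000000e+00]])}
```

View pics/scene0.png

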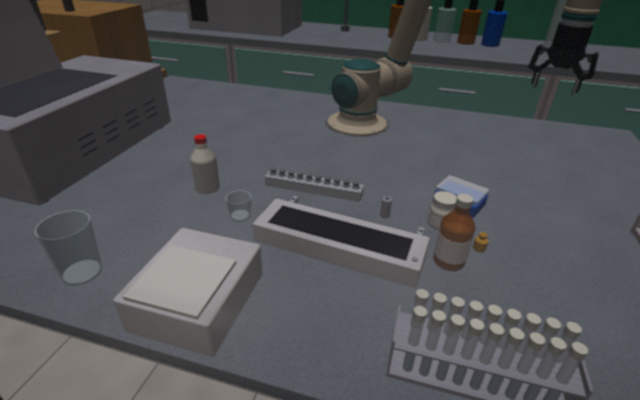

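View pics/top0.png

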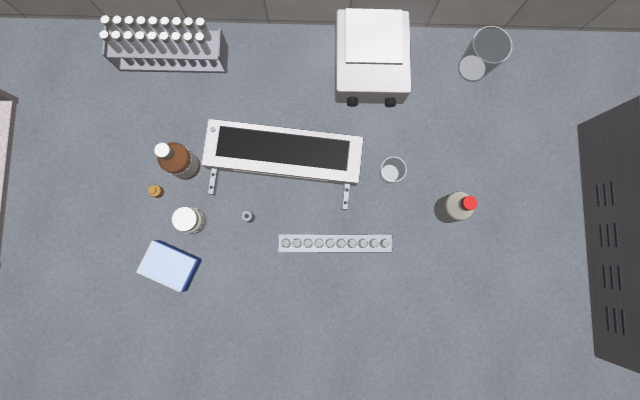

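The top view (robot at the bottom, +x up, +y left) shows the reader around (283,150) with cheeks at (212,180) and (346,196). The post is at (248,216), the rack at about (335,243), the jar at (187,220), the tip box at (168,266), the brass weight at (155,190), the beaker at (393,170) and the wash bottle at (460,206). I'll enlarge it and measure.

```bash
cat > h.py <<'E'
import numpy as np, cv2
from rig import manip, eyes
def ray(n,uv):
    c=eyes.calibration(n); R=cv2.Rodrigues(c["rvec"])[0]; t=np.array(c["tvec"])
    o=-R.T@t; d=R.T@np.array([(uv[0]-c["cx"])/c["fx"],(uv[1]-c["cy"])/c["fy"],1]); return o,d
def onz(n,uv,z):
    o,d=ray(n,uv); return (o+d*(z-o[2])/d[2])[:2]
def pix(n,p):
    c=eyes.calibration(n); R=cv2.Rodrigues(c["rvec"])[0]; q=R@np.array(p,float)+c["tvec"]
    return np.array([c["fx"]*q[0]/q[2]+c["cx"],c["fy"]*q[1]/q[2]+c["cy"]])
def lo(img,x0,y0,x1,y1,s): return cv2.resize(img[y0:y1,x0:x1],None,fx=s,fy=s,interpolation=cv2.INTER_CUBIC)
E
python3 - <<'E'
from h import *
im=cv2.imread("pics/top0.png")
cv2.imwrite("pics/top0z.png",lo(im,195,110,405,260,3.8))
s=cv2.imread("pics/scene0.png"); cv2.imwrite("pics/scene0z.png",lo(s,240,160,440,280,4))
for uv in [(278.5,236),(391.5,235.5),(278.5,251.5),(391.5,251)]: print(uv,onz("top",uv,.03))
E
```

```text
(278.5, 236) [0.49542661 0.11272887]
(391.5, 235.5) [ 0.49830008 -0.14572854]
(278.5, 251.5) [0.46047236 0.11200806]
(391.5, 251) [ 0.4630263  -0.14519808]
```

View pics/top0z.png

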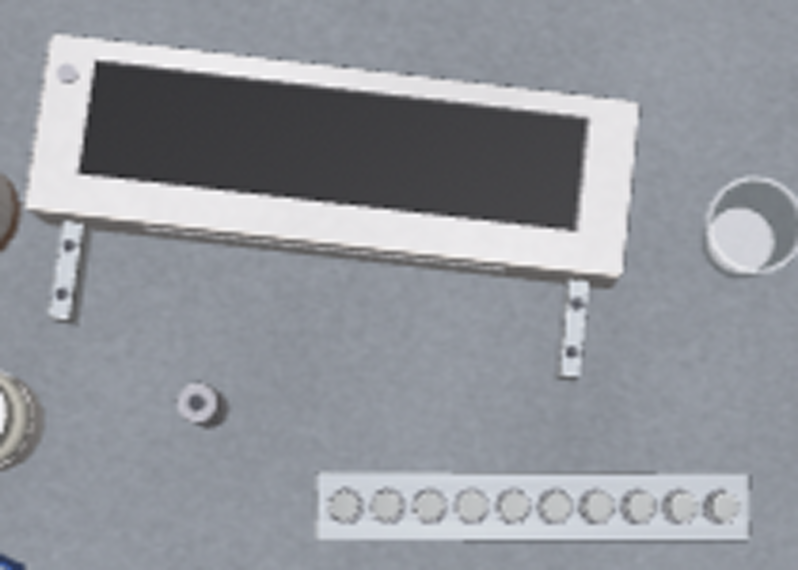

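View pics/scene0z.png

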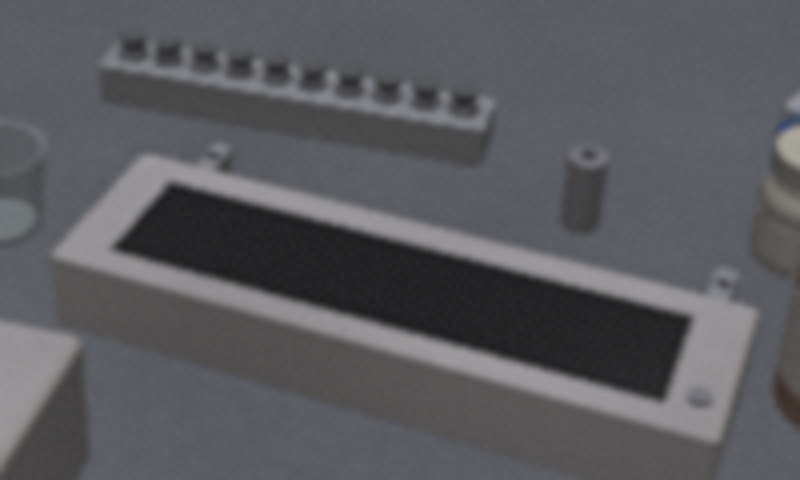

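```bash
cat >> h.py <<'E'
B=None
def setbay(o,yaw):
    global B; B=(np.array(o),yaw)
def w2b(p):
    o,a=B; c,s=np.cos(a),np.sin(a); return np.array([[c,s],[-s,c]])@(np.array(p)-o)
def b2w(p):
    o,a=B; c,s=np.cos(a),np.sin(a); return o+np.array([[c,-s],[s,c]])@np.array(p)
E
python3 - <<'E'
from h import *
f=lambda p,z: onz("top",(195+p[0]/3.8,110+p[1]/3.8),z)
C=[f(p,.05) for p in [(52,36),(638,103),(622,274),(28,211)]]
print(np.round(C,4)); 
print("w",np.linalg.norm(C[2]-C[3]),np.linalg.norm(C[0]-C[1]),"d",np.linalg.norm(C[0]-C[3]),np.linalg.norm(C[1]-C[2]))
v=C[3]-C[2]; yaw=np.arctan2(-v[0],v[1]); v2=C[0]-C[1]; yaw2=np.arctan2(-v2[0],v2[1]); print("yaw",yaw,yaw2)
yaw=(yaw+yaw2)/2; o=(sum(C)/4)-0.055*np.array([np.cos(yaw),np.sin(yaw)])
print("bay o",o,(C[2]+C[3])/2,yaw); setbay(o,yaw)
for nm,p,z in [("cheekL in",(84,223),.025),("L in front",(73,322),.025),("L out fr",(50,318),.025),("R in",(567,280),.025),("R in fr",(558,376),.025),("post",(198,402),.05)]:
    w=f(p,z); print(nm,w.round(4),w2b(w).round(4))
R=[f(p,.03) for p in [(318,473),(748,475),(750,540),(318,538)]]
print("rack",np.mean(R,axis=0),[w2b(r).round(4) for r in R], np.array(R).round(4))
for nm,uv,z in [("jar",(184,220),.075),("tip1",(137,270),.05),("tip2",(153,241),.05),("tip3",(199,258),.05),("tip4",(184,290),.05),("beaker",(393.5,169),.055),("wash",(470,203),.15)]:
    w=onz("top",uv,z); print(nm,w.round(4),w2b(w).round(4))
# scene check: post top
print("scene post pred",pix("scene",[*f((198,402),.05),.05]),"seen",(240+588/4,160+155/4))
print("scene rack corners pred",[pix("scene",[*r,.03]).round(1) for r in R],"seen R far",(240+100/4,160+62/4),"L far corner",(240+485/4,160+125/4))
E
```

```text
[[ 0.7603  0.2763]
 [ 0.7238 -0.0788]
 [ 0.6182 -0.0685]
 [ 0.6524  0.2859]]
w 0.3561256769540145 0.35700392902840516 d 0.10832141017235562 0.10603429565872254
yaw -0.09609073667906023 -0.10248910187198772
bay o [0.6339621  0.10918716] [0.635333   0.10869776] -0.09928991927552397
cheekL in [0.6506 0.2587] [0.0017 0.1504]
L in front [0.5894 0.2629] [-0.0596  0.1485]
L out fr [0.5917 0.2768] [-0.0587  0.1626]
R in [ 0.6184 -0.0374] [-0.0009 -0.1474]
R in fr [ 0.559  -0.0319] [-0.0606 -0.1478]
post [0.5393 0.1818] [-0.1014  0.0629]
rack [ 0.47979284 -0.01742946] [array([-0.1347, -0.0102]), array([-0.1085, -0.2678]), array([-0.1472, -0.2723]), array([-0.173 , -0.0148])] [[ 0.4989  0.1124]
 [ 0.4994 -0.1465]
 [ 0.4605 -0.1472]
 [ 0.4603  0.1116]]
jar [0.527  0.3129] [-0.1267  0.1921]
tip1 [0.4189 0.4168] [-0.2445  0.2848]
tip2 [0.4819 0.3861] [-0.1787  0.2605]
tip3 [0.4454 0.2841] [-0.2049  0.1554]
tip4 [0.3765 0.3133] [-0.2764  0.1776]
beaker [ 0.6486 -0.1478] [ 0.04   -0.2542]
wash [ 0.5607 -0.2837] [-0.034  -0.3982]
scene post pred [386.19049629 198.44524002] seen (387.0, 198.75)
scene rack corners pred [array([360.1, 191.9]), array([264.3, 175.5]), array([269.6, 168.7]), array([362.8, 184.3])] seen R far (265.0, 175.5) L far corner (361.25, 191.25)
```

Both views agree on the rack and post to within a pixel, and the post gap measures 89 mm, which matches the given range. In the bay frame, the rack centre is (-0.141,-0.141) with its yaw 0.10 rad the wrong way.

1. Push the left end forward until the rack is turned about 0.35 rad.
2. Push the right end face along the rack's axis.
3. Swing the right end in.

I'll start by moving over the bench with the fingers shut.

Call:
servo_tool --increments '[{"slide":[-0.03,-0.03,0]},{"slide":[-0.033,-0.032,0]},{"slide":[-0.033,-0.032,0]},{"slide":[-0.033,-0.032,0]},{"slide":[-0.033,-0.032,0]},{"slide":[-0.033,-0.032,0]},{"slide":[-0.033,-0.032,0]},{"slide":[-0.033,-0.032,0]}]' --hand 0

```text
$.increments[0]: bad value
```

Call:
servo_tool --increments '[{"slide":[-0.03,-0.03,0.0],"spin":0.0},{"slide":[-0.033,-0.032,0.0],"spin":0.0},{"slide":[-0.033,-0.032,0.0],"spin":0.0},{"slide":[-0.033,-0.032,0.0],"spin":0.0},{"slide":[-0.033,-0.032,0.0],"spin":0.0},{"slide":[-0.033,-0.032,0.0],"spin":0.0},{"slide":[-0.033,-0.032,0.0],"spin":0.0},{"slide":[-0.033,-0.032,0.0],"spin":0.0}]' --hand 0

```text
clock: 0.9
position: [0.3533, 0.2139, 0.2312]
ee_rot: [0.0, 0.169, 0.986, 0.0]
contact_force: [1.4, 1.1, -0.3]
width: -0.0001
```

Call:
servo_tool --increments '[{"slide":[-0.027,-0.026,0.0],"spin":0.0},{"slide":[-0.027,-0.026,0.0],"spin":0.0},{"slide":[-0.027,-0.026,0.0],"spin":0.0},{"slide":[-0.027,-0.026,0.0],"spin":0.0},{"slide":[0.0,0.0,0.04],"spin":0.0},{"slide":[0.0,0.0,0.05],"spin":0.0},{"slide":[0.0,0.0,0.04],"spin":0.0},{"slide":[0.0,0.0,0.03],"spin":0.0}]'

```text
clock: 1.7
position: [0.4185, 0.0813, 0.0689]
ee_rot: [-0.002, 0.169, 0.986, -0.0]
contact_force: [-0.4, 0.4, 0.1]
width: 0.0002
```

Call:
servo_tool --increments '[{"slide":[0.0,0.0,0.03],"spin":0.0},{"slide":[0.0,0.0,0.02],"spin":0.0},{"slide":[0.0,0.0,0.008],"spin":0.0},{"slide":[0.0,0.0,0.0],"spin":0.0}]'

```text
clock: 2.1
position: [0.4194, 0.0816, 0.0125]
ee_rot: [-0.001, 0.169, 0.986, -0.0]
contact_force: [0.7, 0.0, 0.2]
width: -0.0001
```

```bash
python3 - <<'E'
from h import *
print(manip.get_state()["position"])
cv2.imwrite("pics/top1.png",lo(eyes.get_image("top"),195,110,405,260,3.8))
E
```

```text
[0.4194123  0.08160581 0.01245236]
```

View pics/top1.png

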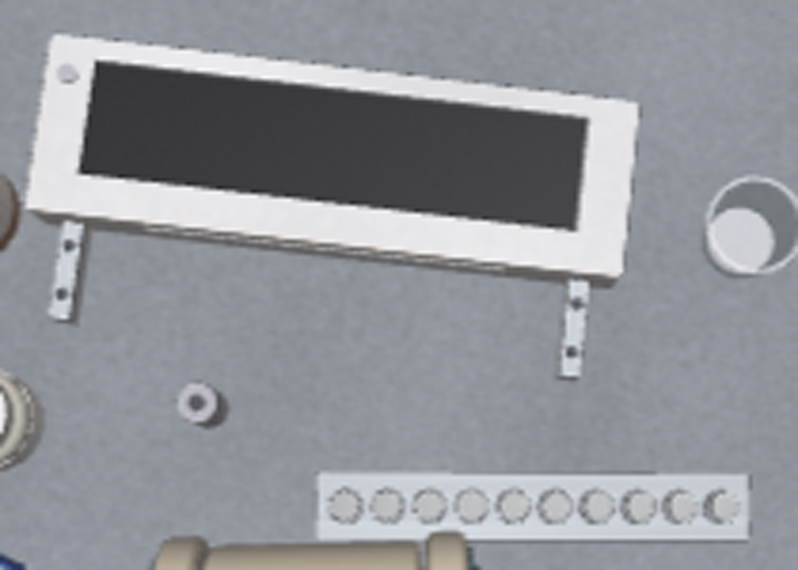

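Only the arm sits over the near edge and nothing has moved. Now pushing the left end in world +x.

Call:
servo_tool --increments '[{"slide":[-0.0094,0.0033,0.0],"spin":0.0},{"slide":[-0.0094,0.0033,0.0],"spin":0.0},{"slide":[-0.0094,0.0033,0.0],"spin":0.0},{"slide":[-0.0094,0.0033,0.0],"spin":0.0},{"slide":[-0.0094,0.0033,0.0],"spin":0.0},{"slide":[-0.0094,0.0033,0.0],"spin":0.0},{"slide":[-0.0094,0.0033,0.0],"spin":0.0},{"slide":[-0.0094,0.0033,0.0],"spin":0.0}]'

```text
clock: 2.95
position: [0.5007, 0.0813, 0.0132]
ee_rot: [-0.0, 0.169, 0.986, -0.0]
contact_force: [-4.3, -0.8, 1.7]
width: -0.0003
```

```bash
python3 - <<'E'
from h import *
print(manip.get_state()["position"])
cv2.imwrite("pics/top2.png",lo(eyes.get_image("top"),195,110,405,260,3.8))
cv2.imwrite("pics/scene2.png",lo(eyes.get_image("scene"),240,140,440,280,4))
E
```

```text
[0.50072551 0.08127007 0.01323892]
```

View pics/top2.png

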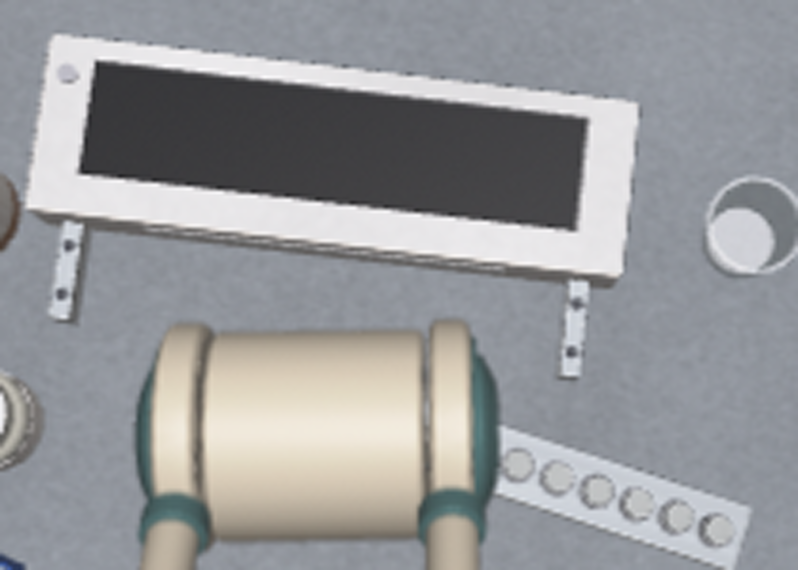

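View pics/scene2.png

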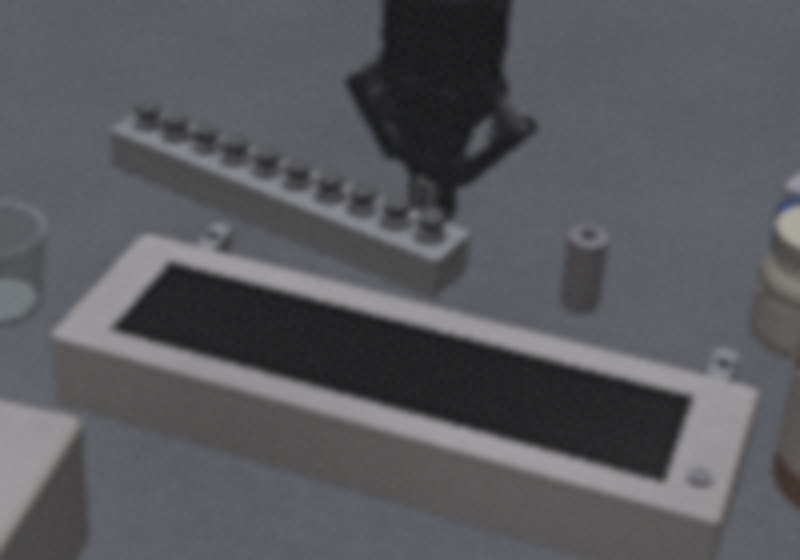

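The rack has turned about 0.31 rad in world, or 0.21 relative to the bay, and is still flat. I'll push about 22 mm more, then back off and rise.

Call:
servo_tool --increments '[{"slide":[-0.007,0.0025,0.0],"spin":0.0},{"slide":[-0.007,0.0025,0.0],"spin":0.0},{"slide":[-0.007,0.0025,0.0],"spin":0.0},{"slide":[0.015,-0.005,0.0],"spin":0.0},{"slide":[0.015,-0.005,-0.01],"spin":0.0},{"slide":[0.0,0.0,-0.05],"spin":0.0},{"slide":[0.0,0.0,-0.05],"spin":0.0},{"slide":[0.028,-0.04,0.0],"spin":0.0}]'

```text
clock: 3.85
position: [0.465, 0.0545, 0.1314]
ee_rot: [0.014, 0.168, 0.986, 0.003]
contact_force: [0.7, -2.2, 0.2]
width: -0.0001
```

Call:
servo_tool --increments '[{"slide":[0.028,-0.04,0.0],"spin":0.0},{"slide":[0.028,-0.04,0.0],"spin":0.0},{"slide":[0.028,-0.04,0.0],"spin":0.0},{"slide":[0.028,-0.04,0.0],"spin":0.0}]'

```text
clock: 4.25
position: [0.2926, -0.0613, 0.124]
ee_rot: [0.003, 0.168, 0.986, -0.001]
contact_force: [0.1, -1.8, 0.6]
width: -0.0002
```

```bash
python3 - <<'E'
from h import *
print(manip.get_state()["position"])
cv2.imwrite("pics/top3.png",lo(eyes.get_image("top"),195,110,405,260,3.8))
E
```

```text
[ 0.29261418 -0.06129985  0.12400561]
```

View pics/top3.png

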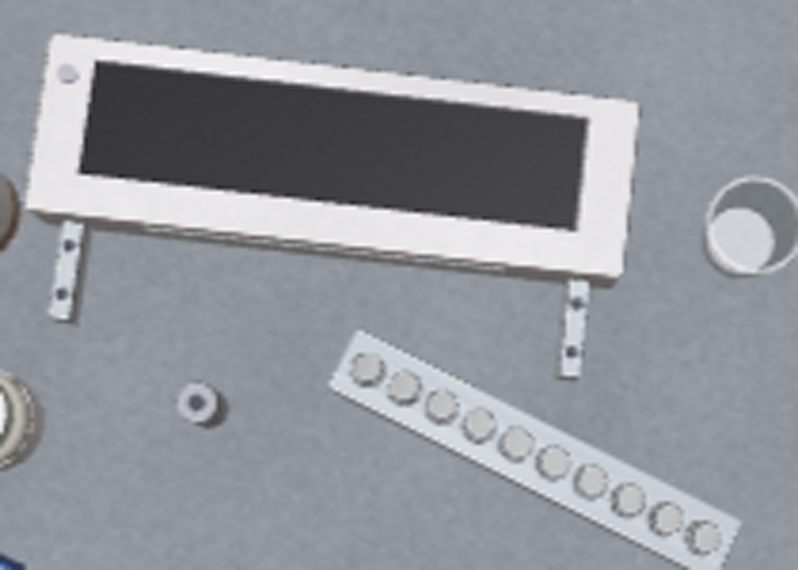

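```bash
cat >> h.py <<'E'
setbay([0.634,0.109],-0.0993)
POST=np.array([-0.1014,0.0629])
def rack(FL,FR,NL,z=.03):  # zoomed pixels
    f=lambda p: onz("top",(195+p[0]/3.8,110+p[1]/3.8),z)
    a,b,c=[f(p) for p in (FL,FR,NL)]
    u=(a-b)/np.linalg.norm(a-b); n=np.array([u[1],-u[0]])
    print("len",np.linalg.norm(a-b),"wid",np.linalg.norm(a-c))
    ctr=(a+b)/2-0.02*n
    cb=w2b(ctr); lb=w2b(ctr+.13*u); tb=w2b(ctr-.13*u)
    ub=(lb-tb)/.26; ang=np.arctan2(ub[0],ub[1]); nb=np.array([ub[1],-ub[0]])
    print("world ctr",ctr.round(4),"u",u.round(4),"trail",(ctr-.13*u).round(4),"lead",(ctr+.13*u).round(4))
    print("bay ctr",cb.round(4),"lead",lb.round(4),"trail",tb.round(4),"angle(+=left in)",round(ang,3))
    print("axis dist from post (need>32mm)",((cb-POST)@nb).round(4),"s of post",((POST-cb)@ub).round(4))
    for nm,s,t in (("FL",.13,.02),("NL",.13,-.02),("FR",-.13,.02),("NR",-.13,-.02)): print(nm,(cb+s*ub+t*nb).round(4),end=" ")
    print()
    return ctr,u
E
python3 - <<'E'
from h import *
rack((358,331),(740,522),(332,382))
s=manip.get_state(); print(s["position"],s["ee_rot"])
E
```

```text
len 0.2576544982984787 wid 0.034666865910357204
world ctr [ 0.5101 -0.0168] u [0.4411 0.8975] trail [ 0.4528 -0.1335] lead [0.5675 0.0998]
bay ctr [-0.1108 -0.1375] lead [-0.0653 -0.0157] trail [-0.1563 -0.2593] angle(+=left in) 0.358
axis dist from post (need>32mm) 0.0613 s of post 0.191
FL [-0.0466 -0.0227] NL [-0.084  -0.0087] FR [-0.1376 -0.2663] NR [-0.175  -0.2523] 
[ 0.28524107 -0.06364417  0.12302434] [-0.00180493  0.17056407  0.98534254 -0.00217294]
```

Rack now: bay angle 0.358 rad, axis 61 mm from the post where 32 is needed, right end at world (0.453,-0.134). I'll go behind the right end face with tool y along the rack axis, which takes a 6.6° spin.

Call:
servo_tool --increments '[{"slide":[0.0,0.0,0.0],"spin":6.6},{"slide":[-0.045,-0.008,0.0],"spin":0.0},{"slide":[-0.045,-0.008,0.0],"spin":0.0},{"slide":[-0.045,-0.008,0.0],"spin":0.0},{"slide":[-0.046,-0.009,0.0],"spin":0.0},{"slide":[0.0,0.0,0.03],"spin":0.0},{"slide":[0.0,0.0,0.03],"spin":0.0},{"slide":[0.0,0.0,0.0],"spin":0.0}]'

```text
clock: 5.1
position: [0.4392, -0.1683, 0.0604]
ee_rot: [-0.003, 0.226, 0.974, 0.001]
contact_force: [-1.0, -0.2, 0.2]
width: 0.0
```

```bash
python3 - <<'E'
from h import *
s=manip.get_state(); p=s["position"]; q=s["ee_rot"]
from scipy.spatial.transform import Rotation as Ro
R=Ro.from_quat([q[1],q[2],q[3],q[0]]).as_matrix(); print(p,R.round(3))
t=np.array([.4528,-.1335])-.045*np.array([.4411,.8975])
print(R.T@(np.array([*t,.012])-p))
E
```

```text
[ 0.43919187 -0.1683453   0.06043522] [[-0.898  0.44  -0.005]
 [ 0.44   0.898  0.003]
 [ 0.005  0.001 -1.   ]]
[ 0.00290817 -0.00775081  0.04844697]
```

Call:
servo_tool --increments '[{"slide":[0.003,0.0,0.025],"spin":0.0},{"slide":[0.0,0.0,0.023],"spin":0.0},{"slide":[0.0,0.01,0.0],"spin":0.0},{"slide":[0.0,0.012,0.0],"spin":0.0},{"slide":[0.0,0.012,0.0],"spin":0.0},{"slide":[0.0,0.012,0.0],"spin":0.0},{"slide":[0.0,0.012,0.0],"spin":0.0},{"slide":[0.0,0.012,0.0],"spin":0.0}]'

```text
clock: 5.9
position: [0.4693, -0.1048, 0.0166]
ee_rot: [0.001, 0.225, 0.974, -0.001]
contact_force: [-2.6, -6.4, 4.3]
width: -0.0
```

```bash
python3 - <<'E'
from h import *
print(manip.get_state()["position"])
cv2.imwrite("pics/top4.png",lo(eyes.get_image("top"),195,110,405,260,3.8))
E
```

```text
[ 0.46930887 -0.10482778  0.01664348]
```

View pics/top4.png

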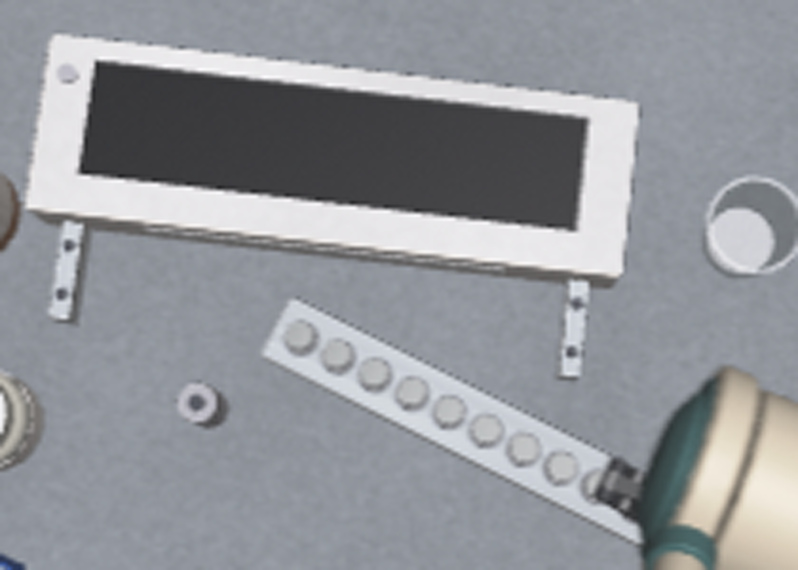

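The rack slid about 45 mm straight along its axis, its angle is unchanged, and it is heading into the gap. Pushing on.

Call:
servo_tool --increments '[{"slide":[0.0,0.01,0.0],"spin":0.0},{"slide":[0.0,0.01,0.0],"spin":0.0},{"slide":[0.0,0.01,0.0],"spin":0.0},{"slide":[0.0,0.01,0.0],"spin":0.0},{"slide":[0.0,0.01,0.0],"spin":0.0},{"slide":[0.0,0.01,0.0],"spin":0.0},{"slide":[0.0,0.01,0.0],"spin":0.0}]'

```text
clock: 6.65
position: [0.4991, -0.0423, 0.0164]
ee_rot: [0.0, 0.225, 0.974, -0.001]
contact_force: [-2.6, -6.9, 5.3]
width: 0.0
```

```bash
python3 - <<'E'
from h import *
print(manip.get_state()["position"])
cv2.imwrite("pics/top5.png",lo(eyes.get_image("top"),195,110,405,260,3.8))
E
```

```text
[ 0.49906864 -0.04228258  0.01638556]
```

View pics/top5.png

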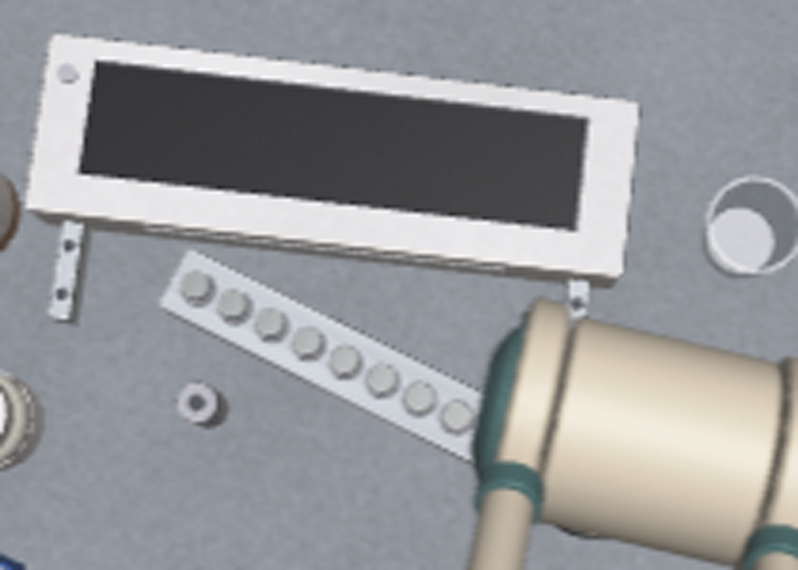

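```bash
python3 - <<'E'
from h import *
f=lambda p:onz("top",(195+p[0]/3.8,110+p[1]/3.8),.03)
a,b,c=f((190,250)),f((480,390)),f((162,302))
u=(a-b)/np.linalg.norm(a-b); n=np.array([u[1],-u[0]]); print("u",u)
FR=a-.26*u; cb=w2b(a-.13*u-.02*n); print("FL",w2b(a),"NL",w2b(c),"ctr",cb,"ang",np.arctan2(u[0],u[1])-.0993, "trail w",a-.26*u-.02*n)
E
```

```text
u [0.42858187 0.90350295]
FL [-0.00869758  0.08335767] NL [-0.04226939  0.09595454] ctr [-0.0713254  -0.03230458] ang 0.34362259862612693 trail w [ 0.50410774 -0.03352984]
```

The left end is now behind the post: lead at about (-0.027, 0.090) in the bay, angle 0.34. I need about 40 mm more in y, part of it with the corner sliding along the face.

Call:
servo_tool --increments '[{"slide":[0.0,0.008,0.0],"spin":0.0},{"slide":[0.0,0.008,0.0],"spin":0.0},{"slide":[0.0,0.008,0.0],"spin":0.0},{"slide":[0.0,0.006,0.0],"spin":0.0},{"slide":[0.0,0.005,0.0],"spin":0.0},{"slide":[0.0,0.0,0.0],"spin":0.0}]'

```text
clock: 7.3
position: [0.5143, -0.0107, 0.0161]
ee_rot: [0.0, 0.225, 0.974, -0.001]
contact_force: [-1.8, -5.1, 4.3]
width: 0.0
```

```bash
python3 - <<'E'
from h import *
print(manip.get_state()["position"])
cv2.imwrite("pics/top6.png",lo(eyes.get_image("top"),195,110,405,260,3.8))
E
```

```text
[ 0.51434487 -0.0106761   0.01612692]
```

View pics/top6.png

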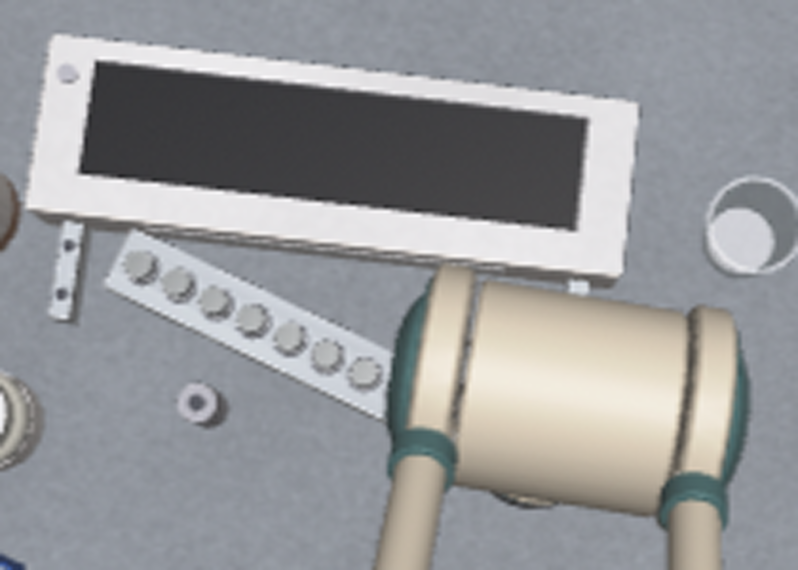

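```bash
python3 - <<'E'
from h import *
f=lambda p:onz("top",(195+p[0]/3.8,110+p[1]/3.8),.03)
a,b,c=f((132,231)),f((390,352)),f((105,284))
u=(a-b)/np.linalg.norm(a-b); n=np.array([u[1],-u[0]]); print("u",u)
cb=w2b(a-.13*u-.02*n); print("FL",w2b(a),"NL",w2b(c),"ctr",cb,"ang",np.arctan2(u[0],u[1])-.0993, "trail w",a-.26*u-.02*n, "trail b",w2b(a-.26*u-.02*n))
E
```

```text
u [0.41832129 0.90829912]
FL [-0.00092526  0.11977591] NL [-0.0350909   0.13151807] ctr [-0.06223907  0.00341175] ang 0.33229633955115473 trail w [5.18023991e-01 4.86247559e-04] trail b [-0.10464697 -0.11947669]
```

The left corner touches the face at y≈0.120 and the rack centre is at y≈0.003. After a 5 mm nudge I'll retract and go round to the near face at the right end.

Call:
servo_tool --increments '[{"slide":[0.0,0.005,0.0],"spin":0.0},{"slide":[0.0,0.0,0.0],"spin":0.0},{"slide":[0.0,-0.02,0.0],"spin":0.0},{"slide":[0.0,-0.02,-0.02],"spin":0.0},{"slide":[0.0,0.0,-0.045],"spin":0.0},{"slide":[0.03,0.01,-0.02],"spin":0.0},{"slide":[0.04,0.02,0.0],"spin":0.0},{"slide":[0.0,0.0,0.0],"spin":0.0}]'

```text
clock: 8.15
position: [0.4447, 0.0196, 0.1009]
ee_rot: [-0.002, 0.225, 0.974, 0.001]
contact_force: [0.0, 0.8, -0.5]
width: 0.0002
```

```bash
python3 - <<'E'
from h import *
from scipy.spatial.transform import Rotation as Ro
s=manip.get_state(); p=s["position"]; q=s["ee_rot"]
R=Ro.from_quat([q[1],q[2],q[3],q[0]]).as_matrix(); print(p,R.round(3))
t=b2w([-.142,-.069]); print(t,R.T@(np.array([*t,.012])-p))
cv2.imwrite("pics/top7.png",lo(eyes.get_image("top"),195,110,405,260,3.8))
E
```

```text
[0.44472881 0.01959294 0.10093092] [[-0.899  0.438 -0.003]
 [ 0.438  0.899  0.003]
 [ 0.004  0.002 -1.   ]]
[0.48585907 0.05441735] [-0.02211119  0.04917157  0.08891793]
```

View pics/top7.png

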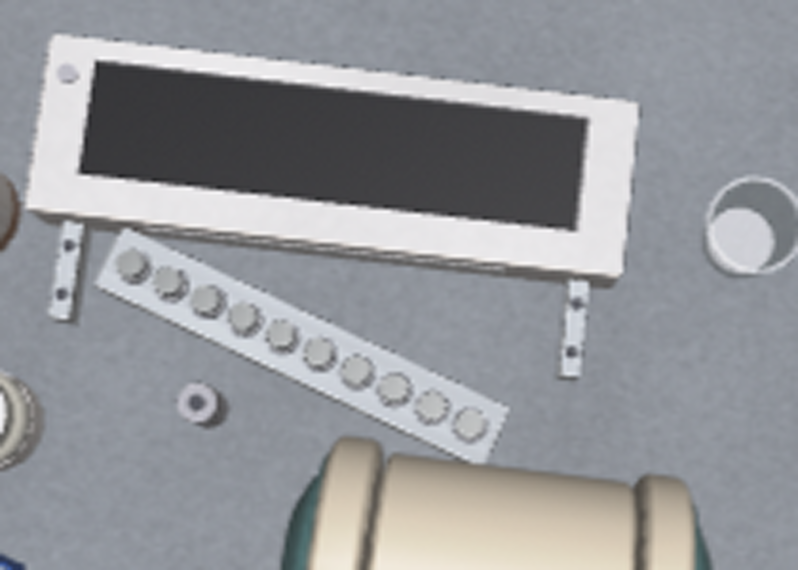

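```bash
python3 - <<'E'
from h import *
c,u=rack((124,230),(508,408),(96,284))
n=np.array([u[1],-u[0]]); t=c-.1*u-.052*n
from scipy.spatial.transform import Rotation as Ro
s=manip.get_state(); p=s["position"]; q=s["ee_rot"]
R=Ro.from_quat([q[1],q[2],q[3],q[0]]).as_matrix()
print(t,R.T@(np.array([*t,.012])-p))
E
```

```text
len 0.25756317146742974 wid 0.036921454902131105
world ctr [0.574  0.1242] u [0.4142 0.9102] trail [0.5201 0.0059] lead [0.6278 0.2425]
bay ctr [-0.0612  0.0092] lead [-0.0194  0.1323] trail [-0.1031 -0.1139] angle(+=left in) 0.328
axis dist from post (need>32mm) 0.0553 s of post 0.0379
FL [-0.0005  0.1258] NL [-0.0383  0.1387] FR [-0.0842 -0.1203] NR [-0.122  -0.1075] 
[0.48521568 0.05472888] [-0.01822031  0.04943404  0.0889509 ]
```

Call:
servo_tool --increments '[{"slide":[-0.008,0.025,0.0],"spin":0.0},{"slide":[-0.01,0.024,0.02],"spin":0.0},{"slide":[0.0,0.0,0.03],"spin":0.0},{"slide":[0.0,0.0,0.025],"spin":0.0},{"slide":[0.0,0.0,0.014],"spin":0.0},{"slide":[-0.01,0.0,0.0],"spin":0.0},{"slide":[-0.01,0.0,0.0],"spin":0.0}]'

```text
clock: 8.9
position: [0.5062, 0.0429, 0.0113]
ee_rot: [0.0, 0.226, 0.974, 0.0]
contact_force: [-2.7, 0.6, -1.2]
width: 0.0003
```

Call:
servo_tool --increments '[{"slide":[-0.009,0.0,0.0],"spin":-2.2},{"slide":[-0.009,0.0,0.0],"spin":-2.2},{"slide":[-0.009,0.0,0.0],"spin":-2.2},{"slide":[-0.009,0.0,0.0],"spin":-2.2},{"slide":[-0.009,0.0,0.0],"spin":-2.2}]'

```text
clock: 9.4
position: [0.548, 0.0257, 0.0123]
ee_rot: [0.001, 0.131, 0.991, 0.0]
contact_force: [-2.0, -1.5, -0.8]
width: 0.0003
```

```bash
python3 - <<'E'
from h import *
s=manip.get_state(); print(s["position"],w2b(s["position"][:2]))
cv2.imwrite("pics/top8.png",lo(eyes.get_image("top"),195,110,405,260,3.8))
cv2.imwrite("pics/scene8.png",lo(eyes.get_image("scene"),240,140,440,280,4))
E
```

```text
[0.54802289 0.02573387 0.01228169] [-0.07729883 -0.09137945]
```

View pics/top8.png

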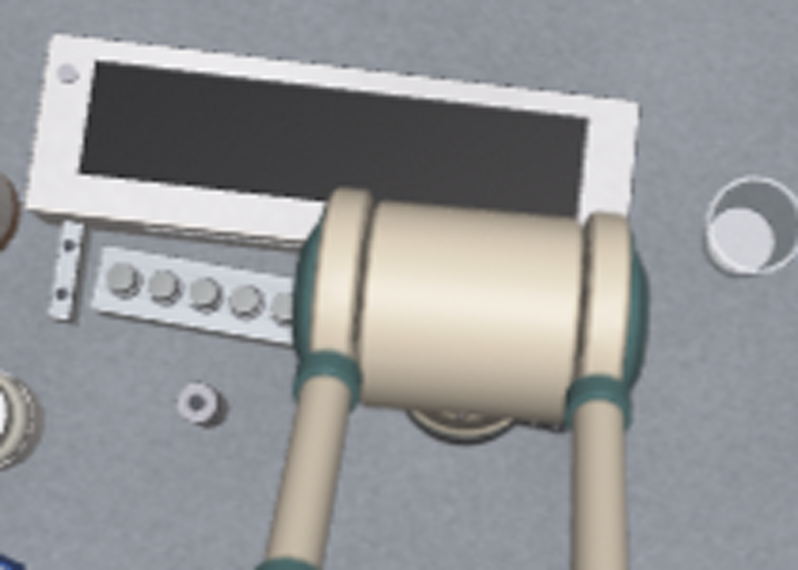

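View pics/scene8.png

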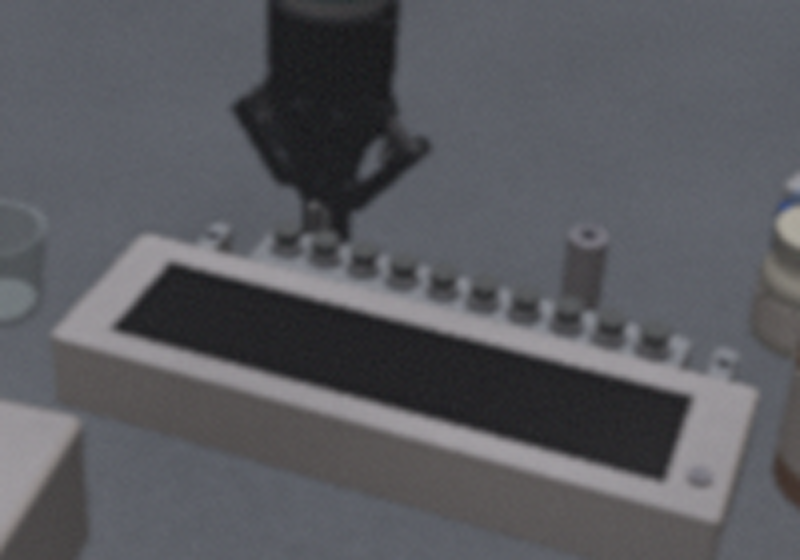

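The rack swung to within about 0.06 rad of parallel, and its left end backed off the face slightly, as expected. Next I'll push it home near the middle, so I'm backing off to measure.

Call:
servo_tool --increments '[{"slide":[0.02,0.0,0.0],"spin":-2.0},{"slide":[0.02,0.0,-0.02],"spin":-2.0},{"slide":[0.04,0.02,-0.03],"spin":-2.0},{"slide":[0.04,0.02,0.0],"spin":-2.0},{"slide":[0.0,0.0,0.0],"spin":0.0}]'

```text
clock: 10.0
position: [0.4336, 0.0895, 0.0603]
ee_rot: [-0.002, 0.061, 0.998, 0.001]
contact_force: [0.5, -0.8, 0.0]
width: -0.0001
```

```bash
python3 - <<'E'
from h import *
s=manip.get_state(); print(s["position"],s["ee_rot"],w2b(s["position"][:2]))
cv2.imwrite("pics/top9.png",lo(eyes.get_image("top"),195,110,405,260,3.8))
E
```

```text
[0.43356511 0.08952182 0.06027324] [-1.54597595e-03  6.08535986e-02  9.98145379e-01  5.02331926e-04] [-0.19751651 -0.03925272]
```

View pics/top9.png

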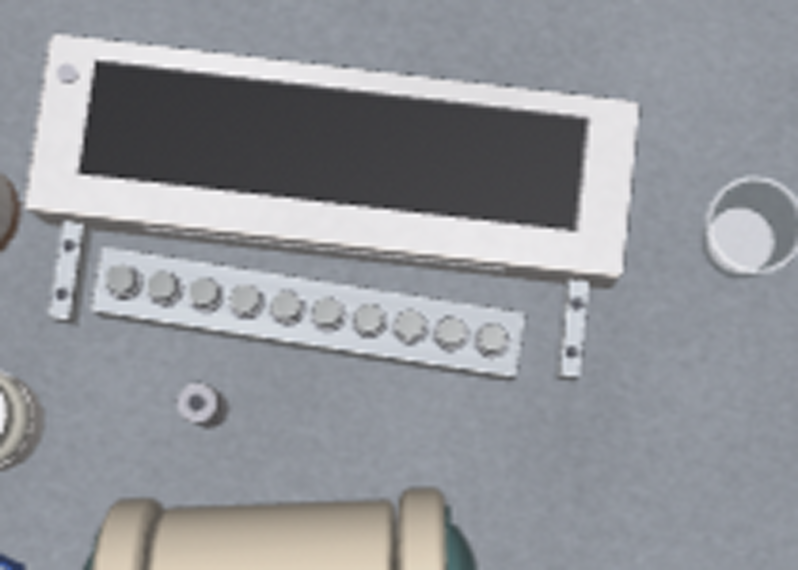

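```bash
python3 - <<'E'
from h import *
rack((102,247),(524,313),(94,310))
E
```

```text
len 0.25957680405012284 wid 0.03885314705306907
world ctr [0.5961 0.1206] u [0.1461 0.9893] trail [ 0.5771 -0.0081] lead [0.6151 0.2492]
bay ctr [-0.0389  0.0077] lead [-0.0327  0.1376] trail [-0.045  -0.1221] angle(+=left in) 0.047
axis dist from post (need>32mm) 0.0651 s of post 0.0521
FL [-0.0127  0.1366] NL [-0.0527  0.1385] FR [-0.025  -0.1231] NR [-0.065  -0.1212]
```

The rack is at bay (-0.039, +0.008), angle 0.047, between the cheeks. I'll push it home at the middle (bay y≈0), keeping off the post at y 0.063.

Call:
servo_tool --increments '[{"slide":[-0.04,0.017,0.0],"spin":0.0},{"slide":[-0.04,0.017,0.01],"spin":0.0},{"slide":[-0.018,0.0,0.02],"spin":0.0},{"slide":[0.0,0.0,0.018],"spin":0.0},{"slide":[-0.01,0.0,0.0],"spin":0.0},{"slide":[-0.008,0.0,0.0],"spin":0.0},{"slide":[-0.008,0.0,0.0],"spin":0.0},{"slide":[-0.007,0.0,0.0],"spin":0.0}]'

```text
clock: 10.85
position: [0.5709, 0.1051, 0.0119]
ee_rot: [-0.003, 0.062, 0.998, -0.0]
contact_force: [-10.1, 0.1, 8.1]
width: 0.0002
```

```bash
python3 - <<'E'
from h import *
s=manip.get_state(); print(s["position"],w2b(s["position"][:2]),s["contact_force"])
E
```

```text
[0.57086062 0.10514745 0.011922  ] [-0.06244641 -0.01009302] [-10.06732443   0.08789289   8.11708639]
```

Call:
servo_tool --increments '[{"slide":[-0.005,0.0,0.0],"spin":0.0},{"slide":[-0.004,0.0,0.0],"spin":0.0},{"slide":[0.0,0.0,0.0],"spin":0.0}]'

```text
clock: 11.15
position: [0.5811, 0.104, 0.0119]
ee_rot: [-0.001, 0.062, 0.998, -0.0]
contact_force: [-2.7, -0.3, 0.8]
width: -0.0
```

```bash
python3 - <<'E'
from h import *
s=manip.get_state(); print(s["position"],w2b(s["position"][:2]),s["contact_force"])
cv2.imwrite("pics/top10.png",lo(eyes.get_image("top"),195,110,405,260,3.8))
E
```

```text
[0.58111733 0.10400624 0.01185635] [-0.05212709 -0.01021178] [-2.73803    -0.27073382  0.76908493]
```

View pics/top10.png

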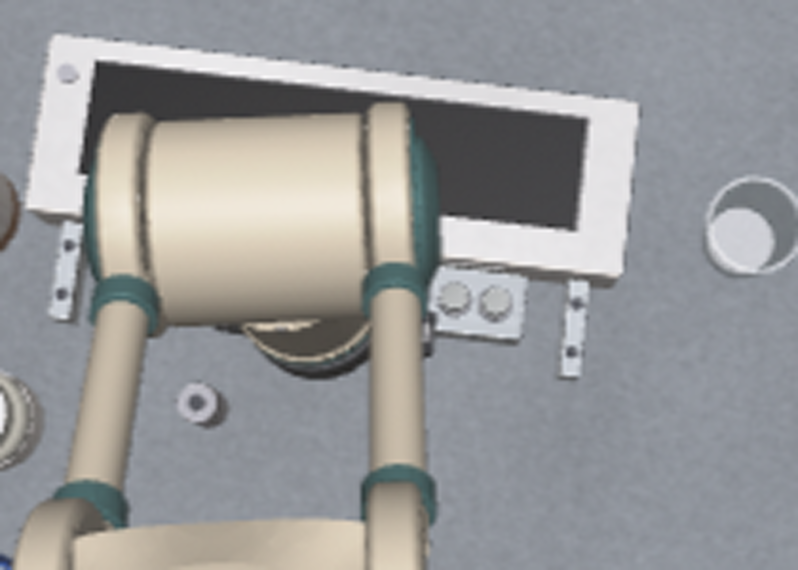

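The right end is nearly at the face. I'll add a few small millimetres and watch the force.

Call:
servo_tool --increments '[{"slide":[-0.002,0.0,0.0],"spin":0.0},{"slide":[-0.001,0.0,0.0],"spin":0.0},{"slide":[0.0,0.0,0.0],"spin":0.0}]'

```text
clock: 11.5
position: [0.5816, 0.104, 0.0118]
ee_rot: [-0.003, 0.062, 0.998, -0.0]
contact_force: [-8.9, 0.3, 6.9]
width: -0.0001
```

The tool stalled with rising force, so the rack is against the face. Backing off, rising clear and checking.

Call:
servo_tool --increments '[{"slide":[0.015,0.0,0.0],"spin":0.0},{"slide":[0.02,0.0,-0.01],"spin":0.0},{"slide":[0.03,0.0,-0.04],"spin":0.0},{"slide":[0.045,0.0,-0.02],"spin":0.0},{"slide":[0.045,0.0,-0.02],"spin":0.0},{"slide":[0.045,0.0,0.0],"spin":0.0},{"slide":[0.045,0.0,0.0],"spin":0.0},{"slide":[0.0,0.0,0.0],"spin":0.0}]'

```text
clock: 12.3
position: [0.3353, 0.1339, 0.1012]
ee_rot: [-0.002, 0.061, 0.998, -0.0]
contact_force: [0.3, -0.5, -0.2]
width: 0.0003
```

```bash
python3 - <<'E'
from h import *
s=manip.get_state(); print(s["position"],s["contact_force"])
t=eyes.get_image("top"); cv2.imwrite("pics/top11f.png",t)
cv2.imwrite("pics/top11.png",lo(t,195,110,405,260,3.8))
cv2.imwrite("pics/scene11.png",lo(eyes.get_image("scene"),240,140,440,280,4))
E
```

```text
[0.33528284 0.13386234 0.10120645] [ 0.34192406 -0.51716308 -0.18259172]
```

View pics/top11.png

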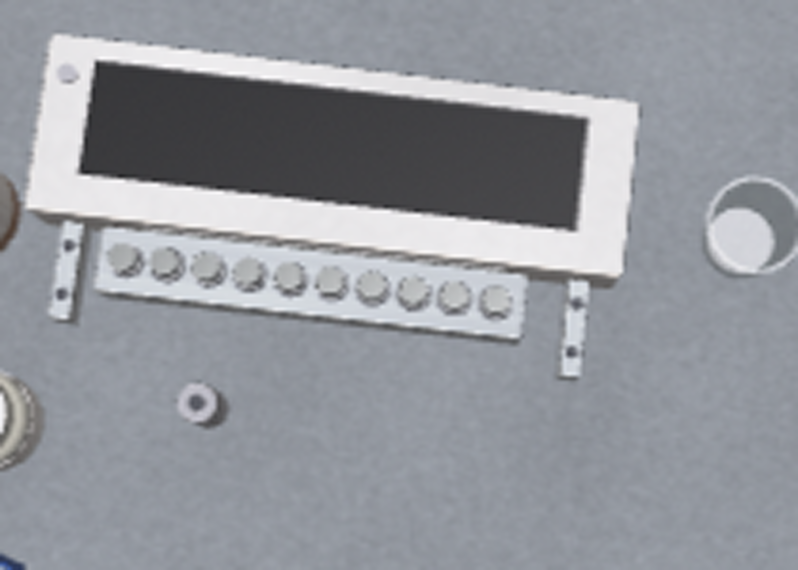

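View pics/scene11.png

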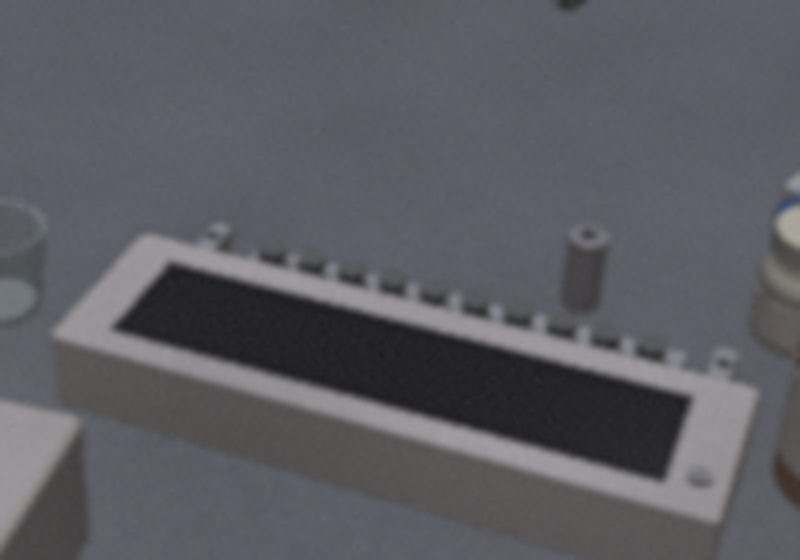

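View pics/top11f.png

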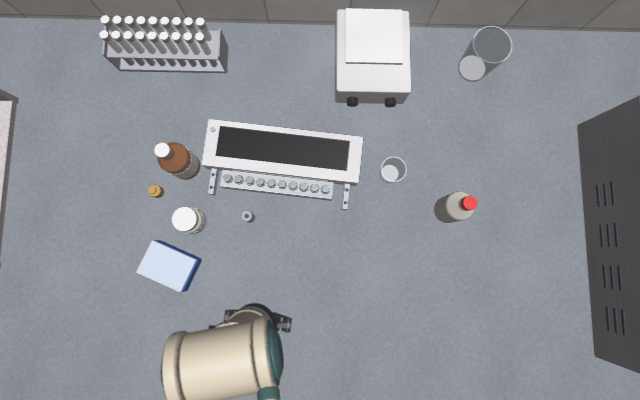

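The rack lies between the cheeks. Its near edge runs (96,292)–(519,339) in the enlarged view, and the bystanders have not moved. I'll measure it from the near edge and from the two ends of the vial row.

```bash
python3 - <<'E'
from h import *
f=lambda p,z:w2b(onz("top",(195+p[0]/3.8,110+p[1]/3.8),z))
nl,nr=f((96,292),.03),f((519,339),.03); print("near edge",nl,nr,"ang",(nl-nr)[0]/(nl-nr)[1],"ctr",(nl+nr)/2+[.02,0])
a,b=f((126,259),.045),f((495,301),.045); print("vials",a,b,"ang",(a-b)[0]/(a-b)[1],"mid",(a+b)/2)
E
```

```text
near edge [-0.04054264  0.13622068] [-0.04123538 -0.1214665 ] ang 0.002688292412343066 ctr [-0.02088901  0.00737709]
vials [-0.02079305  0.11755686] [-0.02190442 -0.10431694] ang 0.005009008530861241 mid [-0.02134874  0.00661996]
```

Two independent measurements agree: x≈-0.021, y≈+0.007, angle ≈0.004 rad, and the hand is clear. Handing in.

```bash
python3 - <<'E'
from rig import manip
print(manip.sign_off())
E
```

```text
the job is handed in; nothing more can be done
None
```

The rack is home in the bay, flat against the reader's front face, and I handed the job in at about 12.4 s. I only pushed it along the bench with shut fingertips:
1. I turned the left end forward to 0.36 rad relative to the reader.
2. I pushed the right end face until the left end was behind the post, still at about 0.34 rad, with its corner on the reader's face.
3. I swung the right end in from the near side, then pushed the middle home.

**Last checks:**

| Measured from | x in bay (m) | y in bay (m) | Angle (rad) |
|---|---|---|---|
| Near edge | -0.021 | +0.007 | 0.003 |
| Vial row | -0.021 | +0.007 | 0.005 |

- **Limits:** both measurements agree to within 1 mm and sit well inside the allowed ranges.
- **Surroundings:** the bottles and other things look unmoved in the top view; I checked that by eye and did not measure it.
- **Hand:** it is clear, about 0.2 m back from the rack and 0.10 m above the bench.
- **Forces:** the largest contact force I read between moves was about 13 N. None of my checks failed.

During the swing the left end came back about 13 mm from the face, which I had expected. The final push at the middle corrected it.

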